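# Gauge two brass lotus caps on threaded studs and sort them

### The arm

A 7-joint arm with a two-finger parallel gripper is mounted at the origin on the work surface. World frame = base frame: x ahead of the robot, y to its left, z up, the work surface at z = 0. Lengths are in m, angles in rad, forces in N, time in s.
With the tool pointing down it reaches from about 0.425 to 1.025 m from the base axis. Payload 9.4 kg.
Tool frame: the origin (TCP) lies at the very end of the fingers, on their centre line; the grasp point (between the pads) lies 19 mm behind it (grasp_offset is the distance from the TCP to the grasp point, in m); z points along the fingers, y is the line along which they close (so a half turn about z gives the same grasp; the last joint's range is limited). The gripper opens to 85 mm and grips with 20 to 120 N. Pads are 22 mm wide; open, the fingers measure 114 mm over their backs; the gripper's body (76 mm by 85 mm) begins 54 mm behind the grasp point. The pads swing forward as they close: fully open they stand 13 mm farther back than shut.
Start: joints at [1.164, 0.599, -0.003, 1.599, 0.002, 0.943, -0.08], TCP at [0.235, -0.686, 0.231] pointing down, gripper open.
Joint ranges: [-2.57, 2.57], [-0.35, 1.97], [-1.29, 1.29], [0.11, 2.56], [-1.05, 4.19], [0.11, 1.86], [-2.63, 2.63]. Speed limits (rad/s): [2.22, 2.22, 3.01, 3.01, 3.14, 3.14, 3.14].

### API

Orientations are given as a unit quaternion [w, x, y, z].
In Python, from plant import reach, move_straight, move_joints, release, grasp, sleep, solve_ik, read_state, grab_frame, PlanningError, sign_off, grasp_offset gives the robot as it stands. Calls block until the motion is done:
- reach(position, orientation): joint-space move of the TCP to a pose.
- move_straight(position, frame=None, vel=0.15, until_force=None): straight line of the TCP; frame=None keeps the orientation; vel is the mean speed in m/s. With until_force (N) it stops when the force on the tool has changed by that much, and returns True; else False.
- move_joints(angles): joint-space move.
- release() and grasp(): open the fingers fully, or close them until they stop; the grip force is fixed at half the most.
- sleep(seconds).
- solve_ik(position, orientation): joint angles nearest the present ones, or None.
- read_state(): the state.
- grab_frame(name): name is "scene" or "top" or "wrist"; returns a dict with "img" (420x560x3 uint8, red, green, blue), "z_map" (420x560 float32, m along the optical axis (not along the pixel's ray), 0 where there is no reading), "fx", "fy", "cx", "cy" (pixels), "R" (3x3) and "t" (3): a world point X has camera coordinates R X + t; the wrist camera has in their place "T_tool_cam" (4x4, takes a point from camera to tool coordinates, whose origin is the TCP and whose axes are the flange's). Camera axes: x right, y down, z forward; pixel columns grow to the right and rows downward; lengths in m; the calibration is good to about 2 mm. The wrist camera is an equidistant fisheye: a pixel r from the principal point sees the ray r / f radians off the axis. A picture is of the moment at which its call begins: read the wrist's pose just before it.
A pose or a line that the arm cannot do raises PlanningError and nothing moves.
- sign_off(): hands the job in; it is judged then, once.
The state is a dict: "time": time; "qpos": joint angles; "joint_vel": joint speeds; "joint_torque": joint torques, N m; "ee_pos": TCP position; "tcp_rot": TCP orientation; "contact_force": force on the tool from outside, world axes, zero at the start; "ft_torque": the same for the moment, N m; "finger_gap": finger opening in m; "gripper_force": force on a finger pad.
Only numpy, scipy, OpenCV 4.12 (cv2) and the standard library are available. Lean on these libraries where they do the work, as an engineer would, in place of code of your own. Each camera call takes 0.05 s, during which the arm holds its last target. There are 200 camera calls.

### The job

Screw each of the two brass lotus caps clockwise down its threaded gauge stud, by pushing its cross bar round, until it will turn no further. Then push the carriage of each cap by its handle pin: all the way to the round boss if that cap went fully home on the collar, all the way to the square block if it bound short with bare thread still showing. Try a cap before you send it to either end, and leave the other things on the bench where they are.

Things in the scene. Friction and masses are not known exactly. Their poses are not given: they have to be found in the camera images.
- fixture_a: One of two alike steel slide fixtures fixed flat on the bench: base 100 mm (its x) by 280 mm (its y), 8 mm thick, with two brass end stops 42 mm high over the bench: round boss at y = +120 mm (GOOD end), square block at y = -120 mm (REJECT end), each 34 mm wide. Origin: centre of the underside. Its x points roughly away from the robot, turned up to 0.3 rad.
- carriage_a (a joint): Position (m) of the fixture's aluminium carriage along the fixture's y: 0 mid-way, +0.065 against the round boss, -0.065 against the square block; starts near 0. A 72 mm square slab, top 24 mm over the bench, with a 30 mm wide tongue out to its handle pin. Slides stiffly (7 N), stays where left.
- handle_a (a point): Centre of the 20 mm dark wooden ball atop the carriage's upright handle pin, 68 mm over the bench. Steel pin 14 mm thick, from the tongue's top (24 mm) to the ball, 95 mm from the gauge axis on the fixture's -x side. Push it along the fixture's y to slide the carriage.
- gauge_a (a point): On the vertical gauge axis mid-carriage, at the top face of the 50 mm steel collar, 29 mm over the bench. The threaded steel stud (23 mm thick) rises from it. Axes as the fixture's.
- fitting_a (a joint): Angle (rad) the brass cap has been screwed down, clockwise from above; 0 to 0.3 at the start. Fully home is 2.8, skirt down on the collar (14 mm above it at 0; 5 mm per rad). A cap that binds stops dead at least 0.8 rad short, with 4 mm or more of bare thread below it. Light drag (0.06 N m); stays where left; cannot be lifted off.
- bar_a (a point): Point on one arm of the cap's level cross bar, 46 mm from the gauge axis, at bar mid height; turns with the cap; its x points out along this arm, the other arm is opposite. Bar 10 mm thick, 120 mm long, 15 mm end balls; 62 mm over the bench at angle 0, 48 mm when home. Brass lotus cap: skirt 38 mm across, 45 mm tall with bud.
- good_end_a (a point): Centre of the top of the round brass boss, 42 mm over the bench: the end for caps that go fully home.
- reject_end_a (a point): Centre of the top of the square brass block, 42 mm over the bench: the end for caps that bind short.
- fixture_b: One of two alike steel slide fixtures fixed flat on the bench: base 100 mm (its x) by 280 mm (its y), 8 mm thick, with two brass end stops 42 mm high over the bench: round boss at y = +120 mm (GOOD end), square block at y = -120 mm (REJECT end), each 34 mm wide. Origin: centre of the underside. Its x points roughly away from the robot, turned up to 0.3 rad.
- carriage_b (a joint): Position (m) of the fixture's aluminium carriage along the fixture's y: 0 mid-way, +0.065 against the round boss, -0.065 against the square block; starts near 0. A 72 mm square slab, top 24 mm over the bench, with a 30 mm wide tongue out to its handle pin. Slides stiffly (7 N), stays where left.
- handle_b (a point): Centre of the 20 mm dark wooden ball atop the carriage's upright handle pin, 68 mm over the bench. Steel pin 14 mm thick, from the tongue's top (24 mm) to the ball, 95 mm from the gauge axis on the fixture's -x side. Push it along the fixture's y to slide the carriage.
- gauge_b (a point): On the vertical gauge axis mid-carriage, at the top face of the 50 mm steel collar, 29 mm over the bench. The threaded steel stud (23 mm thick) rises from it. Axes as the fixture's.
- fitting_b (a joint): Angle (rad) the brass cap has been screwed down, clockwise from above; 0 to 0.3 at the start. Fully home is 2.8, skirt down on the collar (14 mm above it at 0; 5 mm per rad). A cap that binds stops dead at least 0.8 rad short, with 4 mm or more of bare thread below it. Light drag (0.06 N m); stays where left; cannot be lifted off.
- bar_b (a point): Point on one arm of the cap's level cross bar, 46 mm from the gauge axis, at bar mid height; turns with the cap; its x points out along this arm, the other arm is opposite. Bar 10 mm thick, 120 mm long, 15 mm end balls; 62 mm over the bench at angle 0, 48 mm when home. Brass lotus cap: skirt 38 mm across, 45 mm tall with bud.
- good_end_b (a point): Centre of the top of the round brass boss, 42 mm over the bench: the end for caps that go fully home.
- reject_end_b (a point): Centre of the top of the square brass block, 42 mm over the bench: the end for caps that bind short.
- sleeve: Bystander: upright copper spindle sleeve, 36 mm across, 75 mm tall. Origin: centre of its underside.
- plug: Bystander: upright juniper wood pattern plug, 44 mm across at the foot, 70 mm tall. Origin: centre of its underside.
- lotus_ring: Bystander: flat brass lotus base ring with a scalloped edge, 77 mm across, 16 mm thick. Origin: centre of its underside.
- pliers: Bystander: circlip pliers lying flat, 180 mm long, 56 mm wide at the black handles, 13 mm thick. Origin: under the pivot; jaws to its +x.
- agate: Bystander: polished brown agate stone lying between the fixtures, 36 mm across, 14 mm tall. Origin: centre of its underside.
- drum: Bystander: upright copper prayer wheel drum with brass rims, 72 mm across, 87 mm tall. Origin: centre of its underside.
- hammer: Bystander: small hammer lying along its x, handle to its -x. Origin: centre of its underside.

How it is judged:
On the way, in this order (a step that is already met when the one before it is completed fails the run):
1. both caps have been screwed down as far as each will go (((value of joint fitting_a above 2.6 rad and value of joint fitting_b between 1.5 and 2.3 rad) or (value of joint fitting_b above 2.6 rad and value of joint fitting_a between 1.5 and 2.3 rad))), for 0.1 s.
2. the cap that went home is at its round boss, the one that bound is at its square block ((((value of joint fitting_a above 2.6 rad and value of joint fitting_b between 1.5 and 2.3 rad) and (value of joint carriage_a above 0.056 m and value of joint carriage_b below -0.056 m)) or ((value of joint fitting_b above 2.6 rad and value of joint fitting_a between 1.5 and 2.3 rad) and (value of joint carriage_b above 0.056 m and value of joint carriage_a below -0.056 m)))), for 0.2 s.
At the end, for the whole second after the job is handed in: One cap is screwed home (above 2.6 rad) with its carriage within 9 mm of its round boss; the other, bound short, is still turned to its stop (between 1.5 and 2.3 rad) with its carriage within 9 mm of its square block; all at rest ((((value of joint fitting_a above 2.6 rad and value of joint fitting_b between 1.5 and 2.3 rad) and (value of joint carriage_a above 0.056 m and value of joint carriage_b below -0.056 m)) or ((value of joint fitting_b above 2.6 rad and value of joint fitting_a between 1.5 and 2.3 rad) and (value of joint carriage_b above 0.056 m and value of joint carriage_a below -0.056 m))) and velocity of joint carriage_a between -0.02 and 0.02 m/s and velocity of joint carriage_b between -0.02 and 0.02 m/s and velocity of joint fitting_a between -0.02 and 0.02 rad/s and velocity of joint fitting_b between -0.02 and 0.02 rad/s); the robot touches nothing.
It fails at once if a carriage was sent to an end (within 10 mm of a stop) before its cap had been screwed down to 1.4 rad (((value of joint carriage_a above 0.055 m or value of joint carriage_a below -0.055 m) and value of joint fitting_a below 1.4 rad) or ((value of joint carriage_b above 0.055 m or value of joint carriage_b below -0.055 m) and value of joint fitting_b below 1.4 rad)).
It fails at once if a bystander was moved by more than 25 mm (distance of any of sleeve, plug, lotus_ring, pliers, agate, drum, hammer from where it was at the start of the episode above 0.025 m).
It also fails if it takes over 72 s, if anything falls off the work surface, if the arm or the gripper's body presses on something with over 40 N, if the wrist force passes 120 N, or if a joint passes its speed limit or range.

## Working session

There is one attempt and no reset: what is moved stays moved. The work goes in short steps, each a Python script; the robot and the scene stay as the last script left them, time stands still between calls to the robot, and variables do not carry over. Pictures are saved under pics/ and viewed, at most 10 in all, crops included, and the job is handed in when it is done.

```bash
ls; mkdir -p pics
python3 - <<'E'
from plant import *
import cv2,pickle
s=read_state();print(s['time'],s['ee_pos'],s['tcp_rot'],s['contact_force'],grasp_offset)
for n in("scene","top"):
    f=grab_frame(n);pickle.dump(f,open(n+".pkl","wb"))
    cv2.imwrite(f"pics/{n}.png",cv2.resize(f["img"][:,:,::-1],(800,600),interpolation=cv2.INTER_CUBIC))
    print(n,-f["R"].T@f["t"],f["fx"])
E
```

```text
pics
0.0 [ 0.23462178 -0.68548906  0.23042274] [-7.53963221e-04  9.86432597e-01  1.64164937e-01 -1.93334371e-04] [ 0.37568175 -0.00735274  0.45354776] 0.0187
scene [ 1.2675454  -0.48820871  0.72271547] 418.8526045884428
top [0.43472357 0.01135865 1.28233874] 495.4591215335491
```

View pics/top.png

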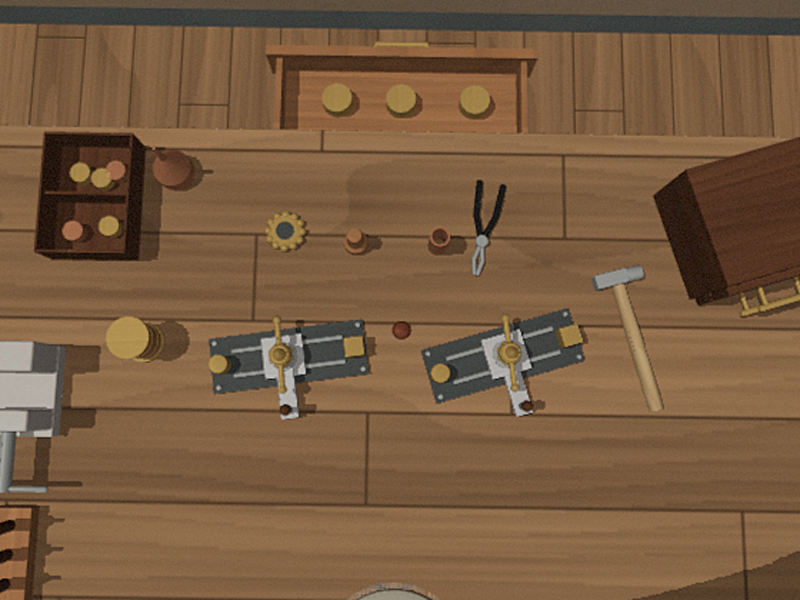

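View pics/scene.png

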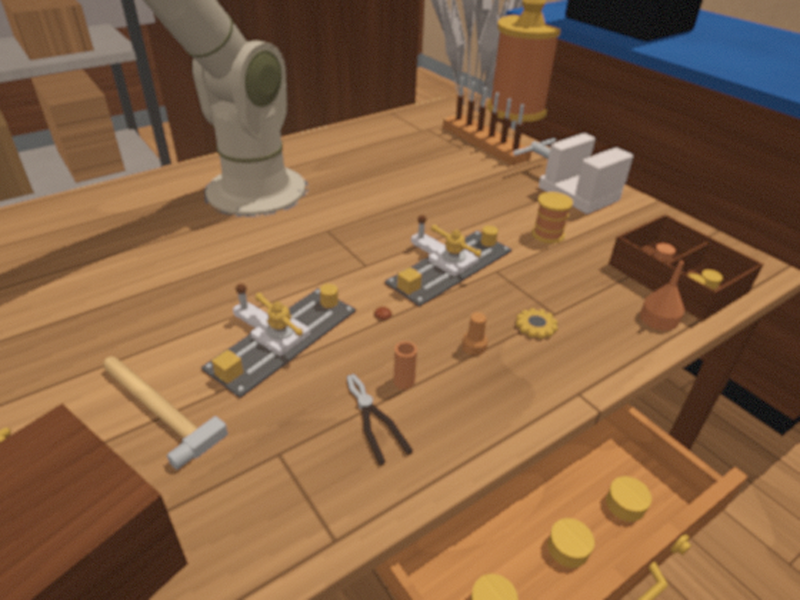

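Run:
```python
import cv2,pickle
f=pickle.load(open("top.pkl","rb"));im=f["img"][:,:,::-1]
a=im[218:298,140:265];b=im[212:292,290:415]
cv2.imwrite("pics/crop.png",cv2.vconcat([cv2.resize(x,None,fx=3.7*1.0,fy=3.7,interpolation=cv2.INTER_CUBIC) for x in(a,b)]))
print(f["R"],f["fx"],f["fy"],f["cx"],f["cy"])
```

```text
[[ 1.56886820e-02 -9.99873986e-01  2.42429006e-03]
 [-9.90358838e-01 -1.58730397e-02 -1.37613295e-01]
 [ 1.37634435e-01 -2.41945851e-04 -9.90483066e-01]] 495.4591215335491 495.4591215335491 274.2004585546937 214.22771748695578
```

View pics/crop.png

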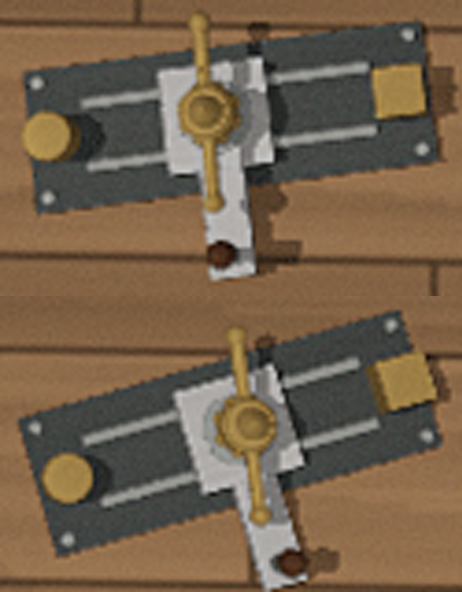

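The picture shows both fixtures, with the round boss at the image left (+y) and the square block at the right. In crop pixels, left/right fixture: bosses (49,136)/(69,477), blocks (400,92)/(407,382), balls (221,254)/(291,562). Bar ends are (199,22)-(213,203) and (237,337)-(261,517).

```bash
cat > loc.py <<'E'
import numpy as np,pickle
def back(f,u,v,z):
    d=f["R"].T@np.array([(u-f["cx"])/f["fx"],(v-f["cy"])/f["fy"],1]);c=-f["R"].T@f["t"]
    return c+d*(z-c[2])/d[2]
f=pickle.load(open("top.pkl","rb"))
D={"A":(140,218,dict(boss=(49,136,.042),block=(400,92,.042),ball=(221,254,.068),e1=(199,22,.061),e2=(213,203,.061))),
   "B":(290,212,dict(boss=(69,181,.042),block=(407,86,.042),ball=(291,266,.068),e1=(237,41,.061),e2=(261,221,.061)))}
F={}
for k,(u0,v0,P) in D.items():
    p={n:back(f,u0+u/3.7-.5,v0+v/3.7-.5,z) for n,(u,v,z) in P.items()}
    y=(p["boss"]-p["block"])[:2];L=np.linalg.norm(y);y/=L;x=np.array([y[1],-y[0]]);c=(p["boss"]+p["block"])[:2]/2
    g=p["ball"][:2]+.095*x;bar=p["e1"][:2]-p["e2"][:2]
    F[k]=dict(c=c,x=x,y=y,ball=p["ball"][:2],gauge=g,mid=(p["e1"]+p["e2"])[:2]/2,bar=np.arctan2(bar[1],bar[0]),gap=L,barlen=np.linalg.norm(bar))
    F[k]["rail"]=(g-c)@x,(g-c)@y
if __name__=="__main__":
    for k in F:print(k,{a:np.round(b,4) for a,b in F[k].items()})
E
python3 loc.py
python3 - <<'E'
from plant import *
import numpy as np
from loc import F
for k in F:
    g=F[k]["mid"]
    for th in np.arange(-2.8,3.2,.4):
        # tool y at angle th, z down
        y=np.array([np.cos(th),np.sin(th),0]);z=np.array([0,0,-1.]);x=np.cross(y,z)
        from scipy.spatial.transform import Rotation as R
        q=R.from_matrix(np.c_[x,y,z]).as_quat()[[3,0,1,2]]
        s=solve_ik([*g,.03],q);print(k,round(th,2),None if s is None else np.round(s,2))
E
```

```text
A {'c': array([0.518 , 0.1947]), 'x': array([0.9901, 0.1405]), 'y': array([-0.1405,  0.9901]), 'ball': array([0.4245, 0.1901]), 'gauge': array([0.5186, 0.2034]), 'mid': array([0.5179, 0.2045]), 'bar': np.float64(0.1146), 'gap': np.float64(0.2386), 'barlen': np.float64(0.1212), 'rail': array([0.0018, 0.0085])}
B {'c': array([ 0.5261, -0.1901]), 'x': array([0.9588, 0.2842]), 'y': array([-0.2842,  0.9588]), 'ball': array([ 0.4376, -0.2197]), 'gauge': array([ 0.5286, -0.1927]), 'mid': array([ 0.5267, -0.1939]), 'bar': np.float64(0.1256), 'gap': np.float64(0.2392), 'barlen': np.float64(0.1208), 'rail': array([ 0.0017, -0.0032])}
A -2.8 [-0.79  0.77  0.49  2.15 -0.88  0.43 -2.4 ]
A -2.4 [-0.71  0.74  0.35  2.14 -0.68  0.37 -2.2 ]
A -2.0 [-0.56  0.71  0.12  2.13 -0.26  0.32 -2.22]
A -1.6 [-0.5   0.7   0.04  2.13 -0.08  0.31 -2.  ]
A -1.2 [-0.48  0.7  -0.    2.13  0.    0.31 -1.68]
A -0.8 [-0.42  0.7  -0.09  2.12  0.18  0.32 -1.45]
A -0.4 [-0.36  0.71 -0.18  2.12  0.35  0.34 -1.22]
A -0.0 [-0.29  0.71 -0.28  2.11  0.51  0.38 -0.98]
A 0.4 [-0.21  0.73 -0.39  2.11  0.66  0.42 -0.73]
A 0.8 [-0.
[... 347 characters left out ...]
 [ 0.12  0.72  0.19  2.12 -0.39  0.33 -1.76]
B -2.0 [ 0.17  0.71  0.11  2.12 -0.24  0.32 -1.51]
B -1.6 [ 0.22  0.71  0.05  2.12 -0.11  0.32 -1.24]
B -1.2 [ 0.26  0.7  -0.01  2.12  0.03  0.32 -0.98]
B -0.8 [ 0.31  0.7  -0.08  2.11  0.16  0.33 -0.71]
B -0.4 [ 0.36  0.71 -0.15  2.11  0.3   0.34 -0.44]
B -0.0 [ 0.41  0.71 -0.23  2.11  0.42  0.37 -0.17]
B 0.4 [ 0.45  0.72 -0.3   2.1   0.53  0.39  0.13]
B 0.8 [ 0.5   0.73 -0.37  2.1   0.63  0.42  0.44]
B 1.2 [ 0.55  0.74 -0.44  2.1   0.72  0.46  0.75]
B 1.6 [ 0.6   0.75 -0.51  2.09  0.79  0.49  1.08]
B 2.0 [ 0.93  0.99 -1.11  2.07  1.19  0.94  1.12]
B 2.4 [ 0.93  0.99 -1.11  2.07  1.19  0.94  1.52]
B 2.8 [-0.03  0.76  0.42  2.13 -0.79  0.41 -2.45]
```

Measured values agree with the spec: stop spacing is 239 mm against 240, the bar is 121 mm long, and the gauge lies on the rail. I'll straddle each cap with open fingers coaxially and spin joint 7 clockwise, which pushes both bar arms. B first.

```bash
cat > scr.py <<'E'
from plant import *
import numpy as np,cv2
from loc import F
from scipy.spatial.transform import Rotation as R
def quat(th):
    y=np.array([np.cos(th),np.sin(th),0]);z=np.array([0,0,-1.])
    return R.from_matrix(np.c_[np.cross(y,z),y,z]).as_quat()[[3,0,1,2]]
def yaw():
    w,x,y,z=read_state()["tcp_rot"];m=R.from_quat([x,y,z,w]).as_matrix();return np.arctan2(m[1,1],m[0,1])
def screw(k,z=.032):
    g=(F[k]["mid"]+F[k]["gauge"])/2;th0=F[k]["bar"]+.75
    release()
    q=np.array(solve_ik([*g,.2],quat(-2.8)));q[6]+=th0+2.8
    move_joints(q);print("hover",read_state()["time"],read_state()["ee_pos"],yaw(),th0)
    print("blocked",move_straight([*g,z],until_force=10),read_state()["ee_pos"])
    s0=read_state();q=np.array(s0["qpos"]);tot=0
    while tot<3.6 and q[6]>-2.55:
        d=.3 if tot<1.4 else .1
        q[6]-=d;tot+=d;move_joints(q)
        s=read_state();t=s["ft_torque"][2]-s0["ft_torque"][2];f=np.linalg.norm(s["contact_force"]-s0["contact_force"])
        e=s["qpos"][6]-q[6]
        print(round(s["time"],2),round(tot,2),"tz %.3f f %.2f err %.4f"%(t,f,e))
        if abs(t)>.6 or f>30: break
    print("turn vs bar start",F[k]["bar"]-yaw()+.34, "yaw",yaw())
E
python3 - <<'E'
from scr import *
screw("B")
E
```

```text
hover 2.3833 [ 0.52762301 -0.19425284  0.20013638] 0.8738729398101496 0.8756251196124587
blocked False [ 0.52805812 -0.19355877  0.03266162]
4.04 0.3 tz 0.034 f 0.49 err 0.0041
4.43 0.6 tz 0.052 f 0.49 err 0.0064
4.83 0.9 tz 0.047 f 1.24 err 0.0072
5.22 1.2 tz 0.027 f 0.75 err 0.0075
5.61 1.5 tz 0.079 f 0.68 err 0.0076
5.86 1.6 tz 0.093 f 0.70 err 0.0066
6.11 1.7 tz 0.052 f 0.93 err 0.0063
6.36 1.8 tz 0.059 f 1.23 err 0.0061
6.61 1.9 tz 0.038 f 0.57 err 0.0061
6.86 2.0 tz 1.138 f 4.11 err 0.0070
turn vs bar start 1.5822942271572904 yaw -1.1166691075448316
```

```bash
cat >> scr.py <<'E'
def off():
    q=np.array(read_state()["qpos"]);q[6]+=.15;move_joints(q)
    p=read_state()["ee_pos"];move_straight([p[0],p[1],.2],vel=.25)
E
python3 - <<'E'
from scr import *
off()
screw("A");off()
q=np.array(solve_ik([.55,-.45,.35],quat(-1.57)));move_joints(q)
f=grab_frame("scene");im=f["img"][:,:,::-1]
cv2.imwrite("pics/s2.png",cv2.resize(im[130:290,130:370],(800,533),interpolation=cv2.INTER_CUBIC))
import pickle;f=grab_frame("top");pickle.dump(f,open("top2.pkl","wb"));im=f["img"][:,:,::-1]
cv2.imwrite("pics/t2.png",cv2.resize(im[200:310,135:425],(800,303),interpolation=cv2.INTER_CUBIC))
E
```

```text
hover 9.6417 [0.51855055 0.20298263 0.20002566] 0.862333414901113 0.8646138079573408
blocked False [0.51848316 0.20373203 0.03228262]
11.3 0.3 tz -0.047 f 0.78 err 0.0041
11.69 0.6 tz -0.035 f 1.82 err 0.0064
12.08 0.9 tz -0.078 f 0.85 err 0.0072
12.47 1.2 tz -0.060 f 0.99 err 0.0075
12.87 1.5 tz 0.031 f 0.66 err 0.0076
13.12 1.6 tz 0.054 f 1.50 err 0.0066
13.37 1.7 tz 0.012 f 0.64 err 0.0063
13.62 1.8 tz -0.019 f 1.26 err 0.0061
13.87 1.9 tz -0.011 f 1.13 err 0.0061
14.12 2.0 tz 0.020 f 0.55 err 0.0060
14.37 2.1 tz 0.033 f 0.17 err 0.0060
14.62 2.2 tz 0.027 f 0.56 err 0.0060
14.87 2.3 tz 0.038 f 0.63 err 0.0060
15.12 2.4 tz 0.022 f 0.79 err 0.0060
15.37 2.5 tz -0.012 f 0.79 err 0.0060
15.62 2.6 tz 0.033 f 0.32 err 0.0060
15.87 2.7 tz -0.010 f 1.22 err 0.0060
16.12 2.8 tz 0.033 f 1.13 err 0.0060
16.37 2.9 tz -0.014 f 1.07 err 0.0060
16.62 3.0 tz -0.001 f 0.66 err 0.0060
16.87 3.1 tz 0.044 f 1.14 err 0.0060
17.12 3.2 tz 0.354 f 2.24 err 0.0063
17.37 3.3 tz 1.944 f 1.98 err 0.0076
turn vs bar start 2.8807452566318696 yaw -2.426131448674529
```

View pics/s2.png

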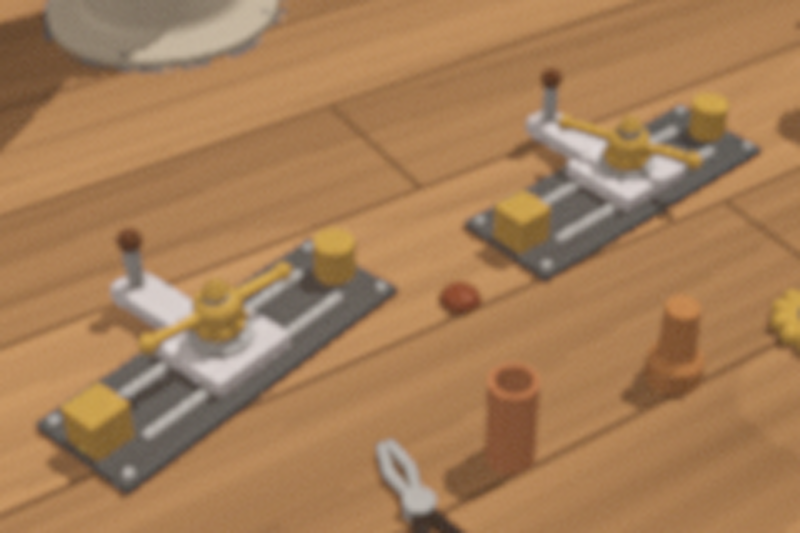

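View pics/t2.png

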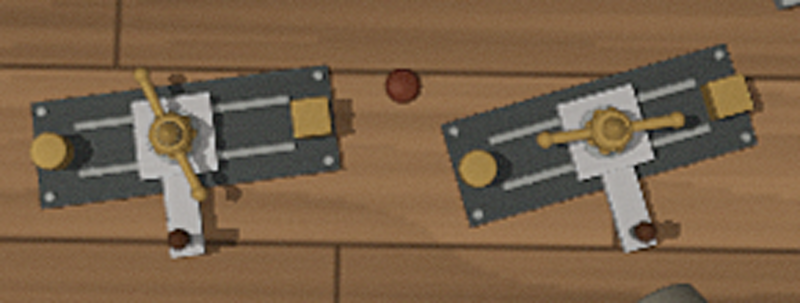

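The picture shows A seated with its skirt on the collar, bar ends at (142,74)/(199,195). B has a bare gap under its skirt, bar ends at (540,140)/(680,120). So A goes to the boss and B to the block.

```bash
cat >> scr.py <<'E'
def push(k,s):
    y,x,b=F[k]["y"],F[k]["x"],F[k]["ball"]-.004*F[k]["x"]
    th=np.arctan2(y[1],y[0])-np.pi
    p=b-s*.045*y
    reach([*p,.2],quat(th));print("hover",read_state()["time"],read_state()["ee_pos"])
    print("blocked",move_straight([*p,.038],until_force=8))
    go=.065-s*F[k]["rail"][1]
    r=move_straight([*(b+s*(go+.01)*y),.038],vel=.06,until_force=28)
    e=read_state();print("push hit",r,"offset from stop-pin",(e["ee_pos"][:2]-b)@y*s-go,e["contact_force"],e["time"])
    move_straight([*(np.array(e["ee_pos"][:2])-s*.025*y),.038]);p=read_state()["ee_pos"];move_straight([p[0],p[1],.2],vel=.25)
E
python3 - <<'E'
from scr import *
grasp()
push("B",-1);push("A",1)
p=read_state()["ee_pos"]
move_joints(np.array(solve_ik([.55,-.45,.35],quat(-1.57))))
print(read_state()["time"])
im=grab_frame("top")["img"][:,:,::-1];im2=grab_frame("scene")["img"][:,:,::-1]
cv2.imwrite("pics/t3.png",cv2.vconcat([cv2.resize(im[200:310,135:425],(640,243),interpolation=cv2.INTER_CUBIC),cv2.resize(im2[130:290,130:370],(640,356),interpolation=cv2.INTER_CUBIC)]))
E
```

```text
hover 23.0 [ 0.42224059 -0.17874475  0.20053867]
blocked False
push hit True offset from stop-pin -0.023401591263571865 [-0.19201609  3.55024732  3.01592538] 25.5917
hover 28.1167 [0.427218   0.14394358 0.19985967]
blocked False
push hit True offset from stop-pin -0.02251463872836039 [ 2.21105131 -6.03556186  1.33548998] 30.6333
34.1583
```

View pics/t3.png

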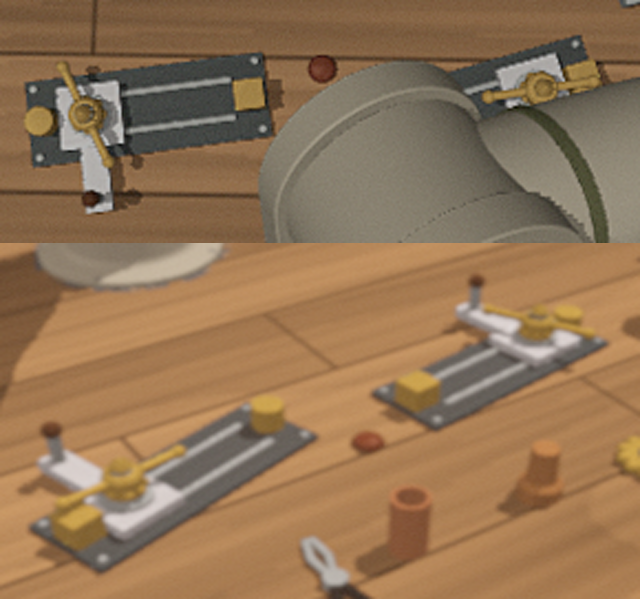

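The picture shows carriage A against its round boss (slab edge at 60,115) and carriage B against its square block (80,522). The bars have kept their angles, and the bystanders in view are where they were.

```bash
python3 -c "
from plant import *
print(sign_off())"
```

```text
the job is handed in; nothing more can be done
None
```

I screwed both caps to their stops: the cap on the robot's left went fully home and its carriage is at the round boss, while the cap on the right bound short and its carriage is at the square block. I handed the job in at about 34 s of the 72 s allowed; no verdict came back.

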